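# Try the fuse guard in the supply case, free its catch if caught, hold it open

## Task

I need to get at the fuses in the amplifier's power-supply case: lift the case's lid by its black pull until it lies back on its stop, without letting it drop. Then, before you shift the red-studded slide catch, tug the yellow fuse guard lightly upwards by its pull to learn whether the catch is holding it; if it is, slide the catch clear towards the front of the case, never forcing it. Raise the guard well past half way to upright and finish still holding it up there with the fingers, because it springs shut by itself; leave the other parts on the desk where they are.

Things in the scene. Friction and masses are not known exactly. Their poses are not given: they have to be found in the camera images.
- case: Grey open-topped metal case fixed to the desk, 180 (x) x 340 (y) x 80 mm, walls 3 mm; origin under its centre, +x to its rear (lid hinges), z up. Inside, mm: orange transformer (104 across, top 55) at y -108; 2 blue capacitors (33 across, top 53) at y -30, x 12 and 52; white fuse compartment x -14..67, y -5..140 under the yellow guard; in front of that free but for the catch's bracket
- lid (a joint): Angle of the grey lid, rad: 0 shut, 1.75 laid back on its stop. 5 mm thick, 0.3 to 0.5 kg, covers the case, top 85 mm above the desk when shut; swings up and over to the rear about a line along the case's y. Let go before upright it falls shut; past upright it falls back on its stop and stays there
- lid_pull (a point): Point to pinch on the black pull tab in the middle of the lid's front edge. Tab 26 mm wide (along the case's y), 8 mm thick, sticks out 36 mm; the point is 26 mm out from the lid's edge, mid-thickness, 208 mm from the hinge line. Pinched across its width the tab turns between the fingers, so the gripper may point down through the whole swing
- lid_hinge (a point): Point on the lid's hinge line at the case's rear edge, mid-width, 82 mm above the desk; the line runs along the case's y
- guard (a joint): Angle of the yellow guard, rad: 0 shut, 1.35 its limit; swings up to the rear about a line along the case's y. Spring and weight shut it from any angle (1 to 3 N at the pull). If the catch holds it, it lifts about 0.05 rad (5 mm at the pull) and stops hard; if not, it lifts freely. Which of the two cannot be seen: it catches on a keeper out of sight below, its setting unknown
- guard_pull (a point): Point to pinch on the yellow pull tab on the guard's front edge, 90 mm to the +y side of the case's middle, 48 mm above the desk when shut. Tab 26 mm wide (along the case's y), 8 mm thick, sticks out 36 mm; the point is 26 mm out from the edge, 106 mm from the hinge line. Free below to the case's floor; side wall 64 mm from the tab. It turns between the fingers when pinched across its width
- guard_hinge (a point): Point on the guard's hinge line straight behind its pull, 50 mm above the desk; the line runs along the case's y. The guard is 80 mm deep, 145 mm wide, 4 mm thick, its top level with this line when shut
- catch: Slide catch before the guard: steel bolt with an upright red stud 12 mm across, 26 mm high; origin at the stud's foot on its axis, 40 mm above the desk; axes as the case's. Slides 16 mm along the case's x, stays where put, takes 2 to 4 N. Bolt fully in: stud axis at case x -32, y 12 mm; at its front end stop (x -48) it is surely clear of the guard. Starts anywhere from x -32 to -42
- canister: Amber glass canister of standoffs with a black screw cap, 70 mm across, 102 mm high, loose; origin under its centre
- potting_box: Grey open plastic potting box, 100 x 60 x 30 mm, loose; origin under its centre
- jack_plate: Gold plate with four RCA jacks, 70 x 40 mm, 17 mm high, loose; origin under its centre
- heat_spreader: Flat copper heat spreader, 80 x 50 x 6 mm, loose; origin under its centre
- tube_base: Tan bakelite tube base, pins up, 35 mm across, 38 mm high, loose; origin under its centre
- screwdriver: Screwdriver with a red handle, 190 mm long, lying loose at the left; origin at its middle, under it

How it is judged (in metres and radians):
On the way, in this order (a step that is already met when the one before it is completed fails the run):
1. the lid lies back on its stop (within about 6 degrees) (value of joint lid above 1.65 rad and velocity of joint lid below 0.3 rad/s), for 0.2 s.
2. the guard has been tugged up through its free play (0.035 rad) with the catch still within 4 mm of where it was found (value of joint guard above 0.035 rad and distance of catch from where it was at the start of the episode below 0.004 m), for 0.1 s.
At the end, for the whole second after the job is handed in: The lid lies on its stop (over 1.65 rad), the guard stands still (under 0.15 rad/s) at over 0.80 rad (46 degrees; its limit is 77 degrees), held there by the fingers (over 0.5 N between fingers and guard) (value of joint lid above 1.65 rad and value of joint guard above 0.8 rad and velocity of joint guard between -0.15 and 0.15 rad/s and contact force between the fingers and guard above 0.5 N); the arm keeps its last pose, push and grip.
It fails at once if the lid is dropped or thrown (faster than 3 rad/s) (velocity of joint lid above 3 rad/s or velocity of joint lid below -3 rad/s).
It fails at once if the catch is forced (over 60 N on it) (contact force between catch and anything else above 60 N).
It fails at once if a loose part on the desk is moved more than 25 mm (distance of any of canister, potting_box, jack_plate, heat_spreader, tube_base, screwdriver from where it was at the start of the episode above 0.025 m).
It also fails if it takes over 72 s, if anything falls off the work surface, if the arm or the gripper's body presses on something with over 40 N, if the wrist force passes 120 N, or if a joint passes its speed limit or range.

## Robot

A 7-joint arm with a two-finger parallel gripper is mounted at the origin on the work surface. World frame = base frame: x ahead of the robot, y to its left, z up, the work surface at z = 0. Lengths are in mm, angles in rad, forces in N, time in s.
With the tool pointing down it reaches from about 400 to 875 mm from the base axis. Payload 4.4 kg.
Tool frame: the origin (TCP) lies midway between the tips of the shut fingers; the grasp point (between the pads) lies 19 mm behind it; z points along the fingers, y is the line along which they close (so a half turn about z gives the same grasp; the last joint's range is limited). The gripper opens to 85 mm and grips with 20 to 120 N. Pads are 22 mm wide; open, the fingers measure 114 mm over their backs; the gripper's body (76 mm by 85 mm) begins 54 mm behind the grasp point. The pads swing forward as they close: fully open they stand 13 mm farther back than shut.
Start: joints at [1.14, 0.628, 0.038, 1.517, -0.027, 0.996, -0.02], TCP at [231.924, -607.231, 210.513] pointing down, gripper open.
Joint ranges: [-3.06, 3.06], [-0.37, 2.12], [-1.25, 1.32], [0.18, 2.47], [-1.1, 4.24], [0.23, 1.98], [-2.94, 2.94]. Speed limits (rad/s): [2.57, 2.57, 3.14, 3.14, 3.14, 3.14, 3.14].

## Interface

Orientations are given as [roll, pitch, yaw] about the fixed x, y, z axes, in that order (R = Rz(yaw) Ry(pitch) Rx(roll)).
In Python, from cell import monitor, cams, ctrl gives the robot as it stands.
- The arm moves only by the tool drive_tool, never from a script. Its argument "motion" is a list of rows, each an object with "fingers": the opening, from 0 (shut) to 1 (fully open); "linear": the shift along the tool's x, y, z in m, a list of three; "twist": the turn about the tool's z in rad. In form: [{"fingers": fingers, "linear": [x, y, z], "twist": twist}, ...]. A call has 1 to 5 rows; each row shifts and turns the commanded pose from where the row before left it, along the tool's axes as they then stand; what a row does not reach is not made up. A row lasts 1/12 s, in which the tool goes at most 41.7 mm and 7.16 degrees, less where a joint would pass 70% of its speed; a pose out of reach is approached as far as the arm can. A call with a gripper value outside its range is refused whole. The fingers move at their own pace and stop on an object; the grip force is fixed at half the most. Time passes only in rows, so rows that do not move let the fingers close. It gives the time, the measured TCP pose, the force, the opening and the grip force at its end, in the units of the state.
- monitor.read_state(): the state, without advancing time (a new reading comes with each control period).
- cams.get_image(name): name is "scene" or "top"; returns a dict with "color" (384x512x3 uint8, blue, green, red), "K" (3x3 intrinsics, pixels), "R" (3x3) and "t" (3): a world point X has camera coordinates R X + t. Camera axes: x right, y down, z forward; pixel columns grow to the right and rows downward; lengths in mm; the calibration is good to about 2 mm. A picture is of the moment at which its call begins. There is no depth.
- ctrl.finish_job(): hands the job in; it is judged then, once.
The state is a dict: "clock": time; "qpos": joint angles; "qd": joint speeds; "tau": joint torques, N m; "eef_pos": TCP position; "tool_rot": TCP orientation; "force": force on the tool from outside, world axes, zero at the start; "torque": the same for the moment, N m; "width": finger opening in mm; "gripper_force": force on a finger pad.
Only numpy, scipy, OpenCV 4.12 (cv2) and the standard library are available. Lean on these libraries where they do the work, as an engineer would, in place of code of your own. Each camera call takes 0.05 s, during which the arm holds its last target. There are 200 camera calls.

## Working session

There is one attempt and no reset: what is moved stays moved. The work goes in short steps, Python scripts to look and compute and a tool call to move; the robot and the scene stay as the last step left them, time stands still between calls to the robot, and variables do not carry over. Pictures are saved under pics/ and viewed, at most 11 in all, crops included, and the job is handed in when it is done.

Besides the shell and the picture viewer there is one more tool, called after "Emit:" as name([rows], argument=value, ...), one row to a line, values as JSON. drive_tool: Moves the arm, as the interface text tells. Its arguments: {"type":"object","properties":{"motion":{"type":"array"}},"required":["motion"]}

```bash
ls; mkdir -p pics; python3 - <<'E'
from cell import monitor,cams,ctrl
import cv2,numpy as np
print(monitor.read_state())
for n in("scene","top"):
    d=cams.get_image(n); cv2.imwrite(f"pics/{n}0.png",d["color"]); np.savez(f"{n}0.npz",**{k:d[k] for k in("K","R","t")})
    print(n,d["K"],d["R"],d["t"],-np.array(d["R"]).T@d["t"])
E
```

```text
pics
{'clock': 0.0, 'qpos': array([ 1.14021546,  0.62931987,  0.03841291,  1.51838568, -0.0269682 ,
        0.99626929, -0.01998664]), 'qd': array([-0.0009281 ,  0.00108622,  0.00148301, -0.00065691, -0.0002226 ,
        0.00057895, -0.00049973]), 'tau': array([ 6.64073086e-04, -5.63387024e+01,  1.22672796e+00, -1.93443489e+01,
        1.11374364e-02,  1.03176810e-02, -1.84004040e-05]), 'eef_pos': array([ 231.68155005, -606.60071639,  209.59994782]), 'tool_rot': array([-3.13972800e+00,  3.30356446e-05,  3.64834660e-01]), 'force': array([ 0.60839387,  0.20069358, -0.46326278]), 'torque': array([-0.02008162,  0.02327617,  0.01885802]), 'gripper_force': 0.0, 'width': 85.61412748810417}
scene [[470.14667725   0.         249.50559299]
 [  0.         470.14667725 189.16917172]
 [  0.           0.           1.        ]] [[ 0.73776241  0.67486226  0.01635735]
 [ 0.48803829 -0.51647133 -0.70361637]
 [-0.46639603  0.52708472 -0.71039175]] [-507.42807033 -156.35574988 1527.09410222] [1162.89957759 -543.21716961  983.12076735]
top [[476.82324317   0.         248.39595927]
 [  0.         476.82324317 189.85078926]
 [  0.           0.           1.        ]] [[-0.02939617 -0.9995659   0.0019687 ]
 [-0.98661076  0.02869896 -0.16054776]
 [ 0.16042157 -0.00666183 -0.98702611]] [ 138.86598787  569.62124155 1316.44161805] [ 354.89094727  131.22807107 1390.54027776]
```

View pics/scene0.png

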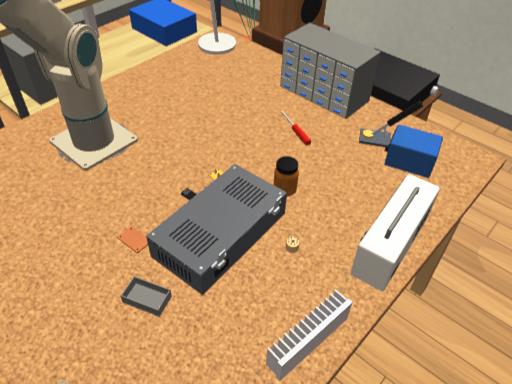

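View pics/top0.png

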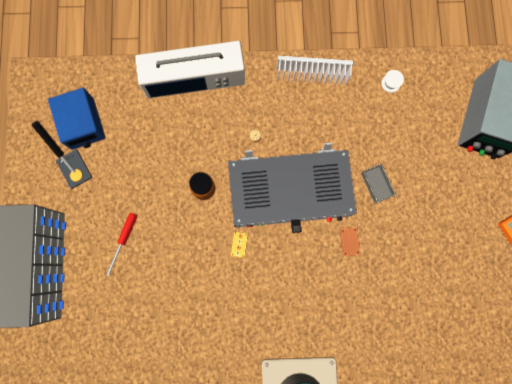

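```bash
python3 - <<'E'
import cv2,numpy as np
a=cv2.imread("pics/top0.png")[130:270,180:400]; b=cv2.imread("pics/scene0.png")[155:295,100:310]
f=lambda i:cv2.resize(i,(790,int(i.shape[0]*790/i.shape[1])),interpolation=cv2.INTER_CUBIC)
cv2.imwrite("pics/tc.png",f(a));cv2.imwrite("pics/sc.png",f(b))
E
```

```text
(no output)
```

View pics/tc.png

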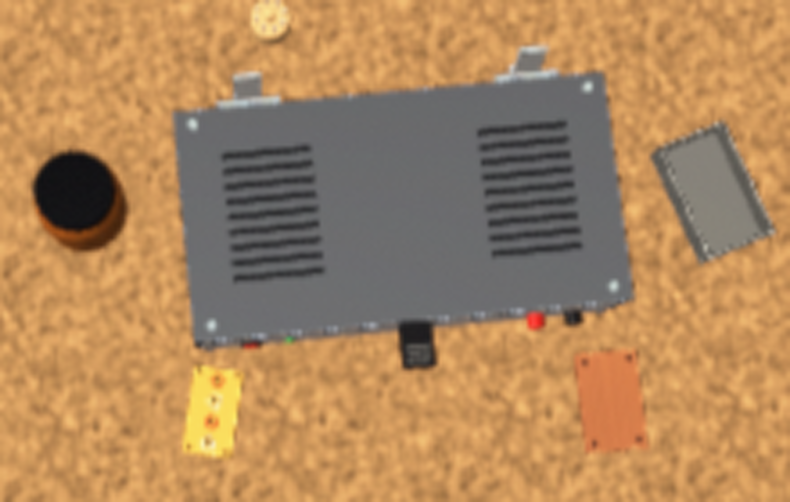

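View pics/sc.png

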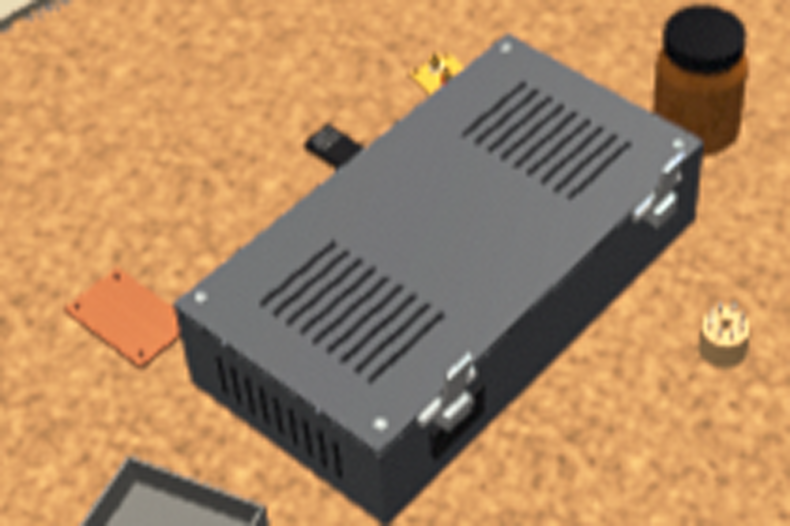

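```bash
cat > h.py <<'E'
import numpy as np,cv2
C={n:dict(np.load(f"{n}0.npz")) for n in("top","scene")}
def ray(n,p):
    c=C[n];d=c["R"].T@np.linalg.solve(c["K"],[p[0],p[1],1.]);return -c["R"].T@c["t"],d
def onz(n,p,z):
    o,d=ray(n,p);return o+d*(z-o[2])/d[2]
def tri(a,b):
    o1,d1=ray("top",a);o2,d2=ray("scene",b)
    s=np.linalg.lstsq(np.c_[d1,-d2],o2-o1,rcond=None)[0];p,q=o1+s[0]*d1,o2+s[1]*d2
    return (p+q)/2,np.linalg.norm(p-q)
def proj(n,X):
    c=C[n];v=c["K"]@(c["R"]@X+c["t"]);return v[:2]/v[2]
E
python3 - <<'E'
from h import *
np.set_printoptions(precision=1,suppress=True)
T=lambda x,y:np.array([(x+.5)/3.591-.5+180,(y+.5)/3.591-.5+130])
S=lambda x,y:np.array([(x+.5)/3.762-.5+100,(y+.5)/3.762-.5+155])
P=[]
for n,a,b in [("RL",(175,112),(702,148)),("RR",(604,73),(382,448)),("FR",(633,298),(178,303)),("FL",(197,341),(508,35))]:
    p,e=tri(T(*a),S(*b));q=onz("top",T(*a),85);P.append(q);print(n,p,e,q,onz("scene",S(*b),85))
P=np.array(P);print([np.linalg.norm(P[i]-P[i-1]) for i in range(4)])
ex=(P[0]+P[1]-P[2]-P[3]);ex/=np.linalg.norm(ex);ey=P[0]+P[3]-P[1]-P[2];ey/=np.linalg.norm(ey)
yaw=(np.arctan2(ex[1],ex[0])+np.arctan2(-ey[0],ey[1]))/2;print("yaw",np.arctan2(ex[1],ex[0]),np.arctan2(-ey[0],ey[1]))
c=P.mean(0);print("c",c)
# tab outer end top corners
print("tab end",onz("top",T(419,366),86),onz("top",T(417,322),85))
print("tab tri",tri(T(434,366),S(306,140)),tri(T(402,366),S(328,125)))
ex=np.array([np.cos(yaw),np.sin(yaw),0]);ey=np.array([-ex[1],ex[0],0])
for s in(26,):
    for base in(90,92):
        print("pull pred",c-ex*(base+s))
print("pull vs c", ((onz("top",T(419,366),82)-c)@ex),((onz("top",T(419,366),82)-c)@ey))
for m,l,h in(("jack",0,0),):pass
for n,a in(("jack",(212,410)),("spreader",(611,401)),("can",(77,190)),("tube",(270,18)),("box",(712,192))):print(n,onz("top",T(*a),{"can":102,"tube":38}.get(n,10)))
E
```

```text
RL [653.5 177.8  81.7] 4.590679089363624 [651.1 176.1  85. ] [656.6 177.1  85. ]
RR [ 674.7 -156.8   87.4] 8.503069429730203 [ 672.6 -160.6   85. ] [ 676.2 -152.5   85. ]
FR [ 496.8 -168.5   86.6] 6.7714929460578634 [ 495.  -171.7   85. ] [ 498.  -165.4   85. ]
FL [473.6 165.5  86. ] 5.826912739002625 [471.7 163.3  85. ] [474.6 168.6  85. ]
[np.float64(179.78003016386756), np.float64(337.3352195589982), np.float64(177.96576328383614), np.float64(335.81515037544773)]
yaw 0.06665802895472078 0.06655246032155787
c [572.6   1.8  85. ]
tab end [447.6  -5.1  86. ] [481.4  -5.2  85. ]
tab tri (array([448.7, -14.1,  89.1]), np.float64(5.272382324935454)) (array([448.6,   8.8,  87.4]), np.float64(2.1287556744124005))
pull pred [456.8  -5.9  85. ]
pull pred [454.8  -6.1  85. ]
pull vs c -124.85937063933251 0.9808392175866496
jack [422.7 154.5  10. ]
spreader [ 420.5 -166.    10. ]
can [588.4 251.7 102. ]
tube [737.9  98.5  38. ]
box [ 588.3 -259.5   10. ]
```

Emit:
drive_tool([
  {"fingers":1,"linear":[0,0,0],"twist":0.1},
  {"fingers":1,"linear":[0,0,0],"twist":0.1},
  {"fingers":1,"linear":[0,0,0],"twist":0.1},
  {"fingers":1,"linear":[0.013,-0.03,0],"twist":0},
  {"fingers":1,"linear":[0.013,-0.03,0],"twist":0},
])

```text
clock: 0.52
eef_pos: [252.6, -546.0, 209.6]
tool_rot: [3.142, 0.001, 0.061]
force: [1.6, 0.3, 0.2]
width: 85.9
gripper_force: 0.0
```

Emit:
drive_tool([
  {"fingers":1,"linear":[0.013,-0.03,0],"twist":0},
  {"fingers":1,"linear":[0.013,-0.03,0],"twist":0},
  {"fingers":1,"linear":[0.013,-0.03,0],"twist":0},
  {"fingers":1,"linear":[0.013,-0.03,0],"twist":0},
  {"fingers":1,"linear":[0.013,-0.03,0],"twist":0},
])

```text
clock: 0.93
eef_pos: [309.2, -390.0, 210.3]
tool_rot: [-3.141, 0.0, 0.065]
force: [0.1, 0.1, 0.2]
width: 85.3
gripper_force: 0.0
```

Emit:
drive_tool([
  {"fingers":1,"linear":[0.013,-0.03,0],"twist":0},
  {"fingers":1,"linear":[0.013,-0.03,0],"twist":0},
  {"fingers":1,"linear":[0.013,-0.03,0],"twist":0},
  {"fingers":1,"linear":[0.013,-0.03,0],"twist":0},
  {"fingers":1,"linear":[0.013,-0.03,0],"twist":0},
])

```text
clock: 1.35
eef_pos: [364.3, -236.2, 210.4]
tool_rot: [-3.141, 0.0, 0.065]
force: [0.6, 0.2, -1.0]
width: 85.3
gripper_force: 0.0
```

Emit:
drive_tool([
  {"fingers":1,"linear":[0.0135,-0.0284,0],"twist":0},
  {"fingers":1,"linear":[0.0135,-0.0284,0],"twist":0},
  {"fingers":1,"linear":[0.0135,-0.0284,0],"twist":0},
  {"fingers":1,"linear":[0.0135,-0.0284,0],"twist":0},
  {"fingers":1,"linear":[0.0135,-0.0284,0],"twist":0},
])

```text
clock: 1.77
eef_pos: [422.6, -90.3, 210.4]
tool_rot: [-3.142, 0.0, 0.065]
force: [0.7, 0.2, -0.1]
width: 85.6
gripper_force: 0.0
```

Emit:
drive_tool([
  {"fingers":1,"linear":[0.0135,-0.0284,0],"twist":0},
  {"fingers":1,"linear":[0.0135,-0.0284,0],"twist":0},
  {"fingers":1,"linear":[0.0135,-0.0284,0.02],"twist":0},
  {"fingers":1,"linear":[0,0,0.03],"twist":0},
  {"fingers":1,"linear":[0,0,0],"twist":0},
])

```text
clock: 2.18
eef_pos: [454.6, -2.1, 156.9]
tool_rot: [-3.141, 0.008, 0.069]
force: [-1.7, -0.7, -0.6]
width: 85.6
gripper_force: 0.0
```

```bash
python3 - <<'E'
from cell import monitor,cams
import cv2
print(monitor.read_state()["eef_pos"],monitor.read_state()["qpos"])
f=lambda i:cv2.resize(i,(395,360),interpolation=cv2.INTER_CUBIC)
a=cams.get_image("top")["color"];b=cams.get_image("scene")["color"]
cv2.imwrite("pics/p1.png",cv2.hconcat([f(a[180:290,240:360]),f(b[140:250,130:250])]))
E
```

```text
[454.55417204  -2.06512405 156.85103795] [-0.07678584  0.44193182  0.02781038  2.09461711 -0.02181344  0.61310547
 -1.53515804]
```

View pics/p1.png

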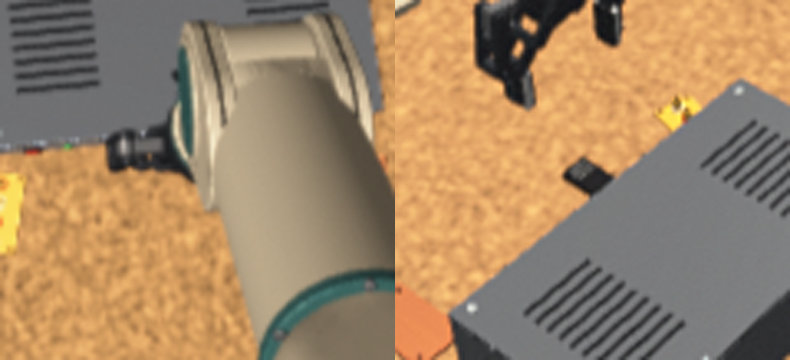

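```bash
python3 - <<'E'
from h import *
print(proj("scene",np.array([454.6,-2,170])),proj("scene",np.array([454.6+3,-2+48,170])),proj("scene",np.array([454.6-3,-2-48,170])))
for p in((448,-4,87),(458,-3,86),(484,-2,86)):print(p,proj("scene",np.array(p,float)))
E
```

```text
[182.28425176 168.2571909 ] [196.97172186 159.65754343] [166.99637325 177.20838296]
(448, -4, 87) [182.7127814  190.34494148]
(458, -3, 86) [185.55037902 192.25291361]
(484, -2, 86) [192.48521684 196.89993727]
```

Emit:
drive_tool([
  {"fingers":1,"linear":[0.004,0,0.03],"twist":0},
  {"fingers":1,"linear":[0,0,0.03],"twist":0},
  {"fingers":1,"linear":[0,0,0.025],"twist":0},
  {"fingers":1,"linear":[0,0,0.01],"twist":0},
  {"fingers":1,"linear":[0,0,0],"twist":0},
])

```text
clock: 2.7
eef_pos: [460.5, -5.4, 64.8]
tool_rot: [3.141, 0.003, 0.062]
force: [-0.4, 0.1, 0.3]
width: 85.2
gripper_force: 0.0
```

Emit:
drive_tool([
  {"fingers":0,"linear":[0,0,0],"twist":0},
  {"fingers":0,"linear":[0,0,0],"twist":0},
  {"fingers":0,"linear":[0,0,0],"twist":0},
  {"fingers":0,"linear":[0,0,0],"twist":0},
  {"fingers":0,"linear":[0,0,0],"twist":0},
])

```text
clock: 3.12
eef_pos: [462.0, -4.0, 66.4]
tool_rot: [3.142, -0.002, 0.065]
force: [-0.2, -0.5, -0.2]
width: 25.5
gripper_force: 0.0
```

Emit:
drive_tool([
  {"fingers":0,"linear":[0,0,0],"twist":0},
  {"fingers":0,"linear":[0,0,0],"twist":0},
  {"fingers":0,"linear":[0,0,0],"twist":0},
])

```text
clock: 3.37
eef_pos: [462.1, -3.8, 66.2]
tool_rot: [3.142, -0.002, 0.065]
force: [-0.6, -0.1, 7.7]
width: -0.2
gripper_force: 3.6
```

```bash
python3 - <<'E'
from cell import monitor,cams
import cv2
print(monitor.read_state())
b=cams.get_image("scene")["color"]
cv2.imwrite("pics/p2.png",cv2.resize(b[120:240,120:270],(790,632-40),interpolation=cv2.INTER_CUBIC))
E
```

```text
{'clock': 3.3667, 'qpos': array([-0.06446563,  0.61450486,  0.01738281,  2.15709276, -0.02780377,
        0.36841858, -1.53019432]), 'qd': array([-0.00059277,  0.00011388, -0.00072853, -0.00074832, -0.0014593 ,
        0.00025584, -0.0001698 ]), 'tau': array([ 1.23136025e-01, -4.13876653e+01,  9.38173681e-01, -7.49150276e+00,
        4.59671603e-02, -8.78868112e-02, -1.50856481e-04]), 'eef_pos': array([462.11769473,  -3.8311957 ,  66.23665767]), 'tool_rot': array([ 3.14155693e+00, -1.77706385e-03,  6.49432758e-02]), 'force': array([-0.56444136, -0.144394  ,  7.72928049]), 'torque': array([-0.03371616,  0.03076015, -0.05734933]), 'gripper_force': 3.589622585732286, 'width': -0.2478486752474946}
```

View pics/p2.png

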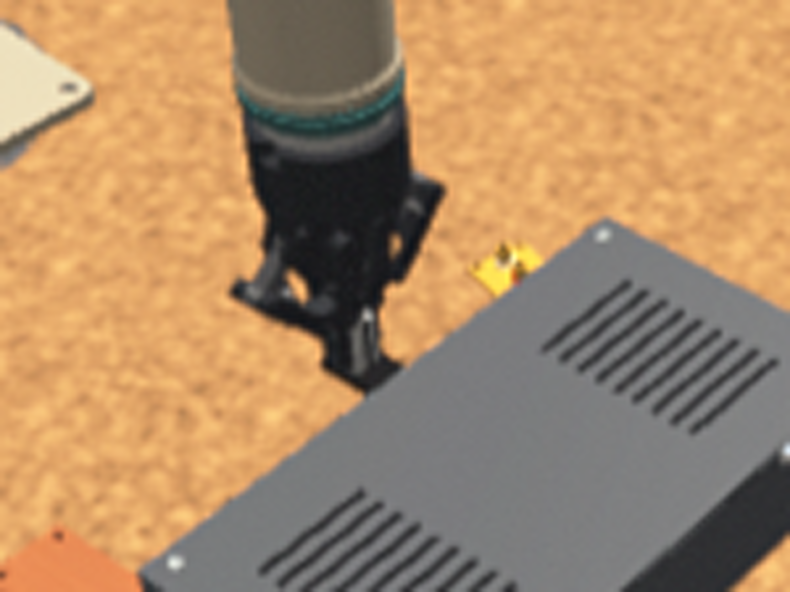

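```bash
python3 - <<'E'
from h import *
for p in((365,378),(355,372),(378,376)):print(onz("scene",(120+p[0]/5.267-.5+.1,120+p[1]/4.933-.4),86))
for z in(66,76,86):print(z,proj("scene",np.array([462,-4.,z])),(proj("scene",np.array([462,-4.,z]))-119.5)*[5.267,4.933])
E
```

```text
[475.32285894  -6.80807095  86.        ]
[468.37480013  -7.23129245  86.        ]
[478.95100945  -1.34061123  86.        ]
66 [186.87458568 198.38318903] [354.86194276 389.13077149]
76 [186.58146276 195.80053744] [353.31806435 376.39055121]
86 [186.2850039  193.18849353] [351.75661556 363.50533856]
```

Emit:
drive_tool([
  {"fingers":1,"linear":[0,0,-0.01],"twist":0},
  {"fingers":1,"linear":[0,0,0],"twist":0},
  {"fingers":1,"linear":[0,0,0],"twist":0},
  {"fingers":1,"linear":[0,0,0],"twist":0},
  {"fingers":1,"linear":[0,0,0],"twist":0},
])

```text
clock: 3.83
eef_pos: [461.0, -3.9, 75.2]
tool_rot: [-3.142, 0.001, 0.065]
force: [-0.1, 0.0, -0.4]
width: 60.6
gripper_force: 0.0
```

Emit:
drive_tool([
  {"fingers":1,"linear":[0,0,0],"twist":0},
  {"fingers":1,"linear":[0,0,0],"twist":0},
  {"fingers":1,"linear":[0,0,0.01],"twist":0},
  {"fingers":1,"linear":[0,0,0.01],"twist":0},
  {"fingers":1,"linear":[0,0,0.008],"twist":0},
])

```text
clock: 4.25
eef_pos: [461.3, -3.9, 46.9]
tool_rot: [-3.142, 0.0, 0.065]
force: [-0.1, -0.4, -0.3]
width: 85.4
gripper_force: 0.0
```

Emit:
drive_tool([
  {"fingers":0,"linear":[0,0,0],"twist":0},
  {"fingers":0,"linear":[0,0,0],"twist":0},
  {"fingers":0,"linear":[0,0,0],"twist":0},
  {"fingers":0,"linear":[0,0,0],"twist":0},
  {"fingers":0,"linear":[0,0,0],"twist":0},
])

```text
clock: 4.67
eef_pos: [461.6, -2.4, 48.1]
tool_rot: [-3.14, -0.001, 0.065]
force: [-4.1, 29.3, 16.6]
width: 25.8
gripper_force: 15.7
```

Emit:
drive_tool([
  {"fingers":0,"linear":[0,0,0],"twist":0},
  {"fingers":0,"linear":[0,0,0],"twist":0},
  {"fingers":0,"linear":[0,0,0],"twist":0},
])

```text
clock: 4.92
eef_pos: [461.6, -2.1, 48.3]
tool_rot: [-3.14, -0.001, 0.066]
force: [-1.0, 4.5, 5.5]
width: 24.3
gripper_force: 58.8
```

Emit:
drive_tool([
  {"fingers":0,"linear":[0.0005,0,-0.0144],"twist":0},
  {"fingers":0,"linear":[0.0015,0,-0.0143],"twist":0},
  {"fingers":0,"linear":[0.0025,0,-0.0142],"twist":0},
  {"fingers":0,"linear":[0.0035,0,-0.014],"twist":0},
  {"fingers":0,"linear":[0.0045,0,-0.0137],"twist":0},
])

```text
clock: 5.33
eef_pos: [476.0, -1.2, 119.2]
tool_rot: [-3.14, -0.004, 0.066]
force: [6.4, 4.2, -7.6]
width: 25.0
gripper_force: 59.3
```

Emit:
drive_tool([
  {"fingers":0,"linear":[0,0,0],"twist":0},
  {"fingers":0,"linear":[0,0,0],"twist":0},
])

```text
clock: 5.5
eef_pos: [476.1, -1.2, 118.9]
tool_rot: [-3.14, -0.005, 0.067]
force: [4.3, 4.1, -5.3]
width: 24.4
gripper_force: 59.4
```

Emit:
drive_tool([
  {"fingers":0,"linear":[0.0054,0,-0.0134],"twist":0},
  {"fingers":0,"linear":[0.0063,0,-0.013],"twist":0},
  {"fingers":0,"linear":[0.0073,0,-0.0125],"twist":0},
  {"fingers":0,"linear":[0.008,0,-0.012],"twist":0},
  {"fingers":0,"linear":[0.0089,0,-0.0113],"twist":0},
])

```text
clock: 5.92
eef_pos: [512.2, 1.3, 180.4]
tool_rot: [-3.14, -0.005, 0.066]
force: [10.4, 3.9, -14.2]
width: 24.6
gripper_force: 60.2
```

Emit:
drive_tool([
  {"fingers":0,"linear":[0.0097,0,-0.0107],"twist":0},
  {"fingers":0,"linear":[0.0104,0,-0.01],"twist":0},
  {"fingers":0,"linear":[0.011,0,-0.0092],"twist":0},
  {"fingers":0,"linear":[0.0117,0,-0.0085],"twist":0},
  {"fingers":0,"linear":[0.0123,0,-0.0076],"twist":0},
])

```text
clock: 6.33
eef_pos: [563.8, 4.8, 224.5]
tool_rot: [-3.139, 0.003, 0.066]
force: [3.6, 4.2, -14.1]
width: 24.5
gripper_force: 59.7
```

Emit:
drive_tool([
  {"fingers":0,"linear":[0.0127,0,-0.006],"twist":0},
  {"fingers":0,"linear":[0.0132,0,-0.005],"twist":0},
  {"fingers":0,"linear":[0.0136,0,-0.0045],"twist":0},
  {"fingers":0,"linear":[0.0139,0,-0.0036],"twist":0},
  {"fingers":0,"linear":[0.0141,0,-0.0026],"twist":0},
])

```text
clock: 6.75
eef_pos: [629.5, 9.3, 247.0]
tool_rot: [-3.139, 0.006, 0.066]
force: [-3.0, 2.8, -0.2]
width: 24.3
gripper_force: 59.5
```

Emit:
drive_tool([
  {"fingers":0,"linear":[0.0143,0,-0.0016],"twist":0},
  {"fingers":0,"linear":[0.0144,0,-0.001],"twist":0},
  {"fingers":0,"linear":[0.0144,0,0],"twist":0},
  {"fingers":0,"linear":[0.0144,0,0.001],"twist":0},
  {"fingers":0,"linear":[0.01,0,0.0015],"twist":0},
])

```text
clock: 7.17
eef_pos: [698.5, 14.0, 247.2]
tool_rot: [-3.138, 0.004, 0.066]
force: [-1.2, 3.5, 2.8]
width: 23.3
gripper_force: 58.5
```

Emit:
drive_tool([
  {"fingers":0,"linear":[0.004,0,0.0005],"twist":0},
  {"fingers":0,"linear":[0,0,0],"twist":0},
])

```text
clock: 7.33
eef_pos: [703.2, 14.2, 246.7]
tool_rot: [-3.139, 0.001, 0.066]
force: [-0.0, 5.6, -0.3]
width: 22.5
gripper_force: 58.6
```

Emit:
drive_tool([
  {"fingers":0,"linear":[0.005,0,0.001],"twist":0},
  {"fingers":0,"linear":[0.003,0,0.0005],"twist":0},
  {"fingers":0,"linear":[0,0,0],"twist":0},
])

```text
clock: 7.58
eef_pos: [710.7, 14.7, 245.6]
tool_rot: [-3.138, 0.001, 0.066]
force: [-1.1, 4.7, -0.3]
width: 21.9
gripper_force: 58.6
```

```bash
python3 - <<'E'
from cell import monitor,cams
import cv2
print(monitor.read_state()["width"])
f=lambda i:cv2.resize(i,(395,330),interpolation=cv2.INTER_CUBIC)
a=cams.get_image("top")["color"];b=cams.get_image("scene")["color"]
cv2.imwrite("pics/p3.png",cv2.hconcat([f(a[80:240,200:392]),f(b[110:270,120:312])]))
E
```

```text
21.898444380915084
```

View pics/p3.png

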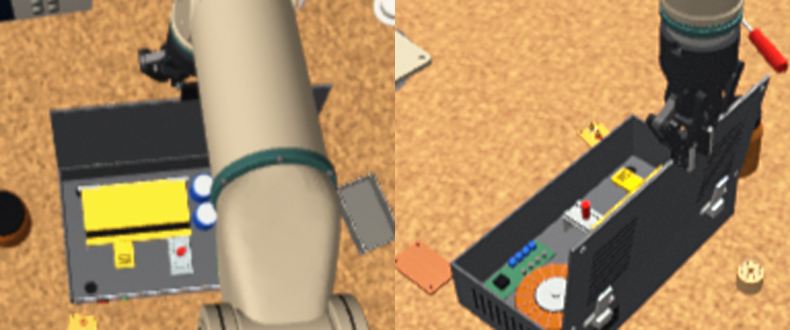

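Emit:
drive_tool([
  {"fingers":0,"linear":[0.004,0,0.001],"twist":0},
  {"fingers":0,"linear":[0.004,0,0.001],"twist":0},
  {"fingers":0,"linear":[0.004,0,0.001],"twist":0},
  {"fingers":0,"linear":[0,0,0],"twist":0},
])

```text
clock: 8.02
eef_pos: [720.7, 11.8, 243.6]
tool_rot: [3.14, 0.004, 0.065]
force: [1.5, -0.7, 0.5]
width: 8.6
gripper_force: 0.0
```

Emit:
drive_tool([
  {"fingers":0.2,"linear":[0,0,-0.01],"twist":0},
  {"fingers":0.2,"linear":[0,0,-0.02],"twist":0},
  {"fingers":0.2,"linear":[0,0,-0.025],"twist":0},
  {"fingers":0.3,"linear":[0,0,-0.025],"twist":0},
  {"fingers":0.3,"linear":[0,0,0],"twist":0},
])

```text
clock: 8.43
eef_pos: [726.2, 11.7, 330.3]
tool_rot: [3.14, -0.012, 0.063]
force: [0.4, 0.4, 1.9]
width: 25.5
gripper_force: 0.0
```

Emit:
drive_tool([
  {"fingers":0.3,"linear":[-0.03,0.02,0],"twist":0},
  {"fingers":0.3,"linear":[-0.035,0.02,0],"twist":0},
  {"fingers":0.4,"linear":[-0.035,0.02,0],"twist":0},
  {"fingers":0.5,"linear":[-0.035,0.02,0],"twist":0},
  {"fingers":0.6,"linear":[-0.035,0.02,0],"twist":0},
])

```text
clock: 8.85
eef_pos: [558.2, -99.7, 323.6]
tool_rot: [3.14, -0.001, 0.064]
force: [0.2, -1.2, 0.2]
width: 51.0
gripper_force: 0.0
```

Emit:
drive_tool([
  {"fingers":0.6,"linear":[-0.035,0.02,0],"twist":0},
  {"fingers":0.6,"linear":[-0.02,0.02,0],"twist":0},
  {"fingers":0.6,"linear":[0,0,0],"twist":0},
])

```text
clock: 9.1
eef_pos: [502.7, -148.2, 324.4]
tool_rot: [3.137, 0.001, 0.055]
force: [-0.3, 0.4, -0.9]
width: 51.1
gripper_force: 0.0
```

```bash
python3 - <<'E'
from cell import monitor,cams
import cv2
f=lambda i:cv2.resize(i,(395,330),interpolation=cv2.INTER_CUBIC)
a=cams.get_image("top")["color"];b=cams.get_image("scene")["color"]
cv2.imwrite("pics/top1.png",a);cv2.imwrite("pics/scene1.png",b)
print(monitor.read_state()["eef_pos"])
cv2.imwrite("pics/p4.png",cv2.hconcat([f(a[80:240,200:392]),f(b[110:270,120:312])]))
E
```

```text
[ 507.35568086 -142.88592616  324.13440409]
```

View pics/p4.png

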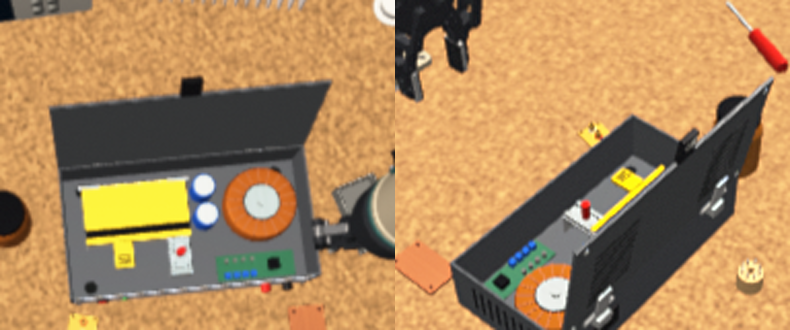

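```bash
python3 - <<'E'
from h import *
np.set_printoptions(precision=1,suppress=True)
for n,box in(("top",(235,165,330,225)),("scene",(195,170,275,245))):
    im=cv2.imread(f"pics/{n}1.png");x0,y0,x1,y1=box
    s=cv2.cvtColor(im[y0:y1,x0:x1],cv2.COLOR_BGR2HSV)
    Y=cv2.inRange(s,(22,140,120),(35,255,255));R=cv2.inRange(s,(0,150,60),(6,255,255))|cv2.inRange(s,(172,150,60),(180,255,255))
    for nm,m in(("Y",Y),("R",R)):
        k,l,st,c=cv2.connectedComponentsWithStats(m)
        for i in range(1,k):
            if st[i,4]>5:
                cn=cv2.findContours((l==i).astype(np.uint8),0,2)[0][0]
                r=cv2.minAreaRect(cn)
                print(n,nm,st[i,4],c[i]+[x0,y0],"rect",st[i,:4]+[x0,y0,0,0],(cv2.boxPoints(r)+[x0,y0]).round(1).tolist())
E
```

```text
top Y 1065 [265.3 179.1] rect [239 167  53  25] [[238.7, 170.7], [289.7, 166.0], [291.7, 187.2], [240.7, 192.0]]
top Y 306 [263.7 197.7] rect [242 191  51  19] [[241.7, 194.9], [291.9, 190.1], [293.4, 206.1], [243.2, 210.9]]
top R 12 [287.6 201.2] rect [286 200   4   4] [[286.0, 200.0], [289.0, 200.0], [289.0, 203.0], [286.0, 203.0]]
top R 11 [328.1 219.4] rect [327 218   3   4] [[327.0, 218.0], [329.0, 218.0], [329.0, 221.0], [327.0, 221.0]]
scene Y 21 [220.3 172.2] rect [217 170   7   6] [[216.5, 170.5], [218.5, 168.5], [223.5, 173.5], [221.5, 175.5]]
scene Y 36 [213.9 176.2] rect [210 172   9   9] [[210.0, 175.0], [213.0, 172.0], [218.5, 177.5], [215.5, 180.5]]
scene Y 238 [232.9 201.5] rect [216 190  35  32] [[207.4, 211.3], [241.8, 180.8], [251.2, 191.3], [216.8, 221.9]]
scene R 27 [212.3 210.7] rect [211 207   4   9] [[211.0, 207.0], [214.0, 207.0], [214.0, 215.0], [211.0, 215.0]]
```

```bash
python3 - <<'E'
import cv2
a=cv2.imread("pics/top1.png")[180:220,240:300];b=cv2.imread("pics/scene1.png")[180:240,195:255]
cv2.imwrite("pics/p5.png",cv2.hconcat([cv2.resize(cv2.copyMakeBorder(a,0,20,0,0,0),(396,396),interpolation=cv2.INTER_CUBIC),cv2.resize(b,(396,396),interpolation=cv2.INTER_CUBIC)]))
E
```

```text
(no output)
```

View pics/p5.png

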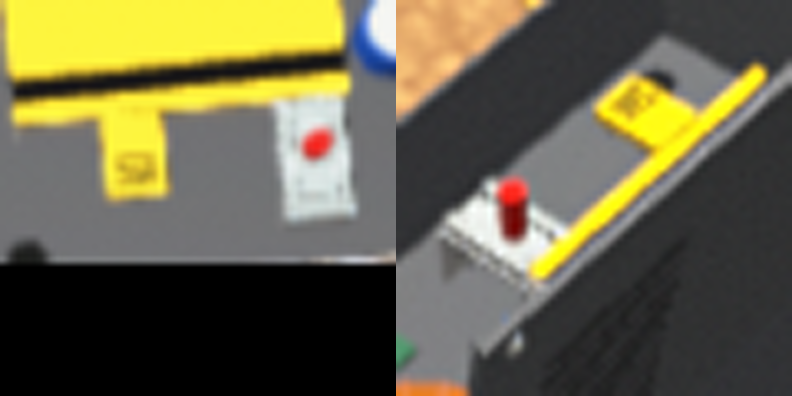

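```bash
python3 - <<'E'
from h import *
np.set_printoptions(precision=1,suppress=True)
T=lambda x,y:np.array([(x+.5)/6.6-.5+240,(y+.5)/6.6-.5+180])
S=lambda x,y:np.array([(x+.5)/6.6-.5+195,(y+.5)/6.6-.5+180])
for n,a,b,z in[("tab+y",(107,200),(236,72),52),("tab-y",(168,195),(199,103),52),("root-y",(164,116),(262,150),52),("guard front -y",(350,93),(143,275),50),("studtop",(323,138),(117,188),66)]:
    p,e=tri(T(*a),S(*b));print(n,p,round(e,1),onz("top",T(*a),z),onz("scene",S(*b),z))
c=np.array([574.2,4.2]);yaw=.0645;R=np.array([[np.cos(yaw),-np.sin(yaw)],[np.sin(yaw),np.cos(yaw)]])
print("pull pred",c+R@[-39,90],"end pred",c+R@[-49,90],"stud",c+R@[-32,12],c+R@[-42,12],c+R@[-48,12],"guardcorner",c+R@[-13,-5])
p,_=tri(T(323,138),S(117,188));print("stud case",R.T@(p[:2]-c))
E
```

```text
tab+y [515.9 104.7  53.2] 4.4 [514.5 103.   52. ] [516.3 107.3  52. ]
tab-y [517.7  79.3  54.8] 6.3 [515.9  76.8  52. ] [517.8  83.7  52. ]
root-y [552.7  80.   51.2] 7.2 [550.1  77.4  52. ] [555.4  82.3  52. ]
guard front -y [561.8   0.2  47.2] 9.9 [558.1  -3.2  50. ] [566.7   2.4  50. ]
studtop [538.   13.3  70.4] 5.7 [536.7  10.7  66. ] [536.8  18.2  66. ]
pull pred [529.5  91.5] end pred [519.5  90.9] stud [541.5  14.1] [531.5  13.5] [525.5  13.1] guardcorner [561.5  -1.6]
stud case [-35.6  11.4]
```

Emit:
drive_tool([
  {"fingers":0.8,"linear":[0.0045,-0.0291,0],"twist":0},
  {"fingers":0.8,"linear":[0.0045,-0.0291,0.015],"twist":0},
  {"fingers":0.8,"linear":[0.0045,-0.0291,0.015],"twist":0},
  {"fingers":0.8,"linear":[0.0045,-0.0291,0.015],"twist":0},
  {"fingers":0.8,"linear":[0.0045,-0.0291,0.015],"twist":0},
])

```text
clock: 9.62
eef_pos: [521.9, 8.3, 262.6]
tool_rot: [-3.141, -0.002, 0.067]
force: [1.2, -0.0, 0.1]
width: 68.4
gripper_force: 0.0
```

Emit:
drive_tool([
  {"fingers":0.8,"linear":[0.0045,-0.0291,0.02],"twist":0},
  {"fingers":0.8,"linear":[0.0045,-0.0291,0.02],"twist":0},
  {"fingers":0.8,"linear":[0.0045,-0.0291,0.02],"twist":0},
  {"fingers":0.8,"linear":[0,0,0.02],"twist":0},
  {"fingers":0.8,"linear":[0,0,0.02],"twist":0},
])

```text
clock: 10.03
eef_pos: [529.4, 98.1, 162.0]
tool_rot: [-3.14, -0.001, 0.072]
force: [0.5, -0.7, -0.2]
width: 68.1
gripper_force: 0.0
```

Emit:
drive_tool([
  {"fingers":0.8,"linear":[0,0,0.02],"twist":0},
  {"fingers":0.8,"linear":[0,0,0],"twist":0},
  {"fingers":0.8,"linear":[0,0,0],"twist":0},
])

```text
clock: 10.28
eef_pos: [528.5, 94.5, 142.4]
tool_rot: [-3.141, 0.002, 0.066]
force: [0.1, 0.5, 1.0]
width: 68.4
gripper_force: 0.0
```

Emit:
drive_tool([
  {"fingers":0.8,"linear":[0,0.002,0.03],"twist":0},
  {"fingers":0.8,"linear":[0,0,0.03],"twist":0},
  {"fingers":0.8,"linear":[0,0,0.025],"twist":0},
  {"fingers":0.8,"linear":[0,0,0.015],"twist":0},
  {"fingers":0.8,"linear":[0,0,0.01],"twist":0},
])

```text
clock: 10.7
eef_pos: [529.6, 92.0, 32.7]
tool_rot: [-3.141, -0.001, 0.065]
force: [-0.1, 0.2, -0.0]
width: 68.2
gripper_force: 0.0
```

Emit:
drive_tool([
  {"fingers":0.8,"linear":[0,0,0.01],"twist":0},
  {"fingers":0.8,"linear":[0,0,0.006],"twist":0},
  {"fingers":0.8,"linear":[0,0,0.006],"twist":0},
  {"fingers":0.8,"linear":[0,0,0],"twist":0},
])

```text
clock: 11.03
eef_pos: [528.9, 91.5, 10.9]
tool_rot: [-3.142, 0.0, 0.065]
force: [-1.3, -1.2, -0.1]
width: 68.2
gripper_force: 0.0
```

Emit:
drive_tool([
  {"fingers":0,"linear":[0,0,0],"twist":0},
  {"fingers":0,"linear":[0,0,0],"twist":0},
  {"fingers":0,"linear":[0,0,0],"twist":0},
  {"fingers":0,"linear":[0,0,0],"twist":0},
  {"fingers":0,"linear":[0,0,0],"twist":0},
])

```text
clock: 11.45
eef_pos: [529.2, 92.6, 11.7]
tool_rot: [-3.14, -0.001, 0.066]
force: [-0.4, 2.7, 2.8]
width: 24.4
gripper_force: 58.7
```

Emit:
drive_tool([
  {"fingers":0,"linear":[0,0,0],"twist":0},
  {"fingers":0,"linear":[0,0,0],"twist":0},
])

```text
clock: 11.62
eef_pos: [529.2, 92.6, 11.6]
tool_rot: [-3.14, -0.001, 0.066]
force: [-0.2, 2.8, 3.5]
width: 24.6
gripper_force: 58.8
```

Emit:
drive_tool([
  {"fingers":0,"linear":[0,0,-0.0015],"twist":0},
  {"fingers":0,"linear":[0,0,-0.0015],"twist":0},
  {"fingers":0,"linear":[0,0,-0.0015],"twist":0},
  {"fingers":0,"linear":[0,0,0],"twist":0},
])

```text
clock: 11.95
eef_pos: [529.2, 92.6, 15.4]
tool_rot: [-3.14, -0.001, 0.066]
force: [2.0, 5.8, -6.1]
width: 24.7
gripper_force: 59.0
```

Emit:
drive_tool([
  {"fingers":0,"linear":[0,0,-0.001],"twist":0},
  {"fingers":0,"linear":[0,0,0],"twist":0},
])

```text
clock: 12.12
eef_pos: [529.1, 92.6, 16.2]
tool_rot: [-3.14, -0.0, 0.065]
force: [2.1, 4.8, -5.8]
width: 24.7
gripper_force: 59.1
```

Emit:
drive_tool([
  {"fingers":0,"linear":[0,0,-0.001],"twist":0},
  {"fingers":0,"linear":[0,0,0],"twist":0},
])

```text
clock: 12.28
eef_pos: [529.2, 92.6, 17.1]
tool_rot: [-3.141, -0.001, 0.066]
force: [3.3, 5.7, -5.7]
width: 24.5
gripper_force: 59.1
```

Emit:
drive_tool([
  {"fingers":0,"linear":[0,0,-0.001],"twist":0},
  {"fingers":0,"linear":[0,0,0],"twist":0},
])

```text
clock: 12.45
eef_pos: [529.3, 92.6, 18.1]
tool_rot: [-3.14, -0.001, 0.066]
force: [2.4, 5.5, -6.8]
width: 25.0
gripper_force: 59.2
```

Emit:
drive_tool([
  {"fingers":0,"linear":[0,0,-0.0015],"twist":0},
  {"fingers":0,"linear":[0,0,0],"twist":0},
])

```text
clock: 12.62
eef_pos: [529.4, 92.6, 19.6]
tool_rot: [-3.14, -0.001, 0.066]
force: [3.2, 5.2, -6.4]
width: 24.4
gripper_force: 59.3
```

Emit:
drive_tool([
  {"fingers":0,"linear":[0,0,-0.0015],"twist":0},
  {"fingers":0,"linear":[0,0,0],"twist":0},
])

```text
clock: 12.78
eef_pos: [529.6, 92.6, 21.1]
tool_rot: [-3.14, -0.001, 0.066]
force: [3.9, 6.3, -8.0]
width: 24.4
gripper_force: 59.3
```

Emit:
drive_tool([
  {"fingers":0,"linear":[0.0009,0,-0.0037],"twist":0},
  {"fingers":0,"linear":[0.0004,0,-0.0037],"twist":0},
  {"fingers":0,"linear":[0,0,0],"twist":0},
])

```text
clock: 13.03
eef_pos: [530.6, 92.7, 28.7]
tool_rot: [-3.14, -0.001, 0.065]
force: [1.8, 5.2, -5.7]
width: 24.4
gripper_force: 59.4
```

```bash
python3 - <<'E'
from cell import monitor,cams
import cv2
s=monitor.read_state();print(s["force"],s["eef_pos"])
f=lambda i:cv2.resize(i,(395,330),interpolation=cv2.INTER_CUBIC)
a=cams.get_image("top")["color"];b=cams.get_image("scene")["color"]
cv2.imwrite("pics/p6.png",cv2.hconcat([f(a[150:230,220:316]),f(b[160:240,190:286])]))
E
```

```text
[ 1.81206962  5.22498311 -5.7317795 ] [530.57766138  92.65666912  28.7210393 ]
```

View pics/p6.png

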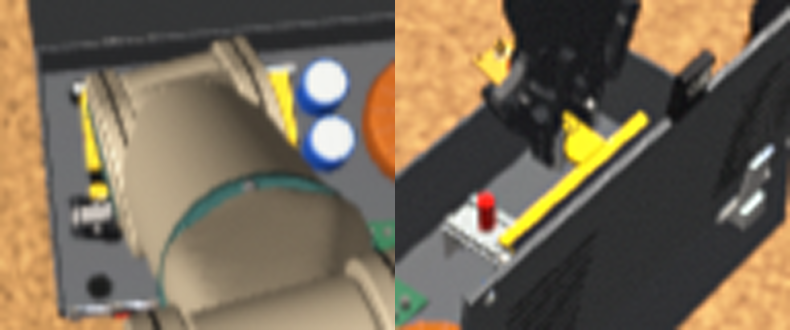

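Emit:
drive_tool([
  {"fingers":0,"linear":[0.0014,0,-0.0073],"twist":0},
  {"fingers":0,"linear":[0.0019,0,-0.0071],"twist":0},
  {"fingers":0,"linear":[0.0024,0,-0.007],"twist":0},
  {"fingers":0,"linear":[0.0029,0,-0.0069],"twist":0},
  {"fingers":0,"linear":[0.0034,0,-0.0066],"twist":0},
])

```text
clock: 13.55
eef_pos: [542.6, 93.4, 63.3]
tool_rot: [-3.14, -0.001, 0.066]
force: [4.5, 4.9, -9.5]
width: 24.2
gripper_force: 59.3
```

Emit:
drive_tool([
  {"fingers":0,"linear":[0.0038,0,-0.0064],"twist":0},
  {"fingers":0,"linear":[0.0043,0,-0.006],"twist":0},
  {"fingers":0,"linear":[0.0047,0,-0.0058],"twist":0},
  {"fingers":0,"linear":[0.0051,0,-0.0054],"twist":0},
  {"fingers":0,"linear":[0.0054,0,-0.005],"twist":0},
])

```text
clock: 13.97
eef_pos: [564.1, 94.9, 90.9]
tool_rot: [-3.141, 0.003, 0.065]
force: [2.4, 6.6, -13.9]
width: 24.3
gripper_force: 59.5
```

Emit:
drive_tool([
  {"fingers":0,"linear":[0.0058,0,-0.0042],"twist":0},
  {"fingers":0,"linear":[0.0061,0,-0.0036],"twist":0},
  {"fingers":0,"linear":[0.0063,0,-0.003],"twist":0},
  {"fingers":0,"linear":[0.003,0,-0.001],"twist":0},
  {"fingers":0,"linear":[0,0,0],"twist":0},
])

```text
clock: 14.38
eef_pos: [581.3, 96.1, 102.7]
tool_rot: [-3.141, 0.011, 0.066]
force: [-6.8, 4.9, -1.8]
width: 24.3
gripper_force: 59.0
```

Emit:
drive_tool([
  {"fingers":0,"linear":[0,0,0],"twist":0},
  {"fingers":0,"linear":[0,0,0],"twist":0},
  {"fingers":0,"linear":[0,0,0],"twist":0},
])

```text
clock: 14.63
eef_pos: [581.1, 96.1, 102.5]
tool_rot: [-3.141, 0.011, 0.066]
force: [-6.5, 4.4, -1.8]
width: 24.1
gripper_force: 58.9
```

```bash
python3 - <<'E'
from cell import monitor,cams
import cv2
f=lambda i:cv2.resize(i,(395,330),interpolation=cv2.INTER_CUBIC)
a=cams.get_image("top")["color"];b=cams.get_image("scene")["color"]
s=monitor.read_state();print(s["force"],s["eef_pos"],s["width"],s["gripper_force"],abs(s["qd"]).max())
cv2.imwrite("pics/p7.png",cv2.hconcat([f(a[80:240,200:392]),f(b[100:240,150:318])]))
E
```

```text
[-6.28977014  5.00691841 -0.94844321] [581.04878536  96.09800599 102.51731269] 24.44107089343766 58.941890001297 0.001218265558612102
```

View pics/p7.png

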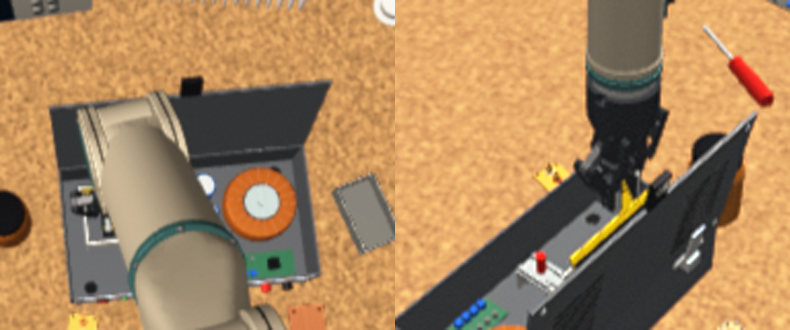

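```bash
python3 -c "
from cell import ctrl
print(ctrl.finish_job())"
```

```text
the job is handed in; nothing more can be done
None
```

I handed the job in with the lid lying back on its stop and the guard held up by the fingers at about 1.03 rad; the hand-in returned no verdict. The light tug met no stop (about 9.5 mm of lift at under 10 N), so the catch was not holding the guard and I left it where it was. The fingers slipped off the lid's pull once it was past upright, so the lid's last few degrees onto the stop were not held.

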